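S-hook into the wooden spatula's hanging hole

ROBOT

A 6-joint arm with a two-finger parallel gripper is mounted at the origin on a cart in front of the work surface, level with it; the furniture and walls round the work are solid. World frame = base frame: x ahead of the robot, y to its left, z up, the work surface at z = 0. Lengths are in m, angles in rad, forces in N, time in s.
With the tool pointing down it reaches from about 0.35 to 0.775 m from the base axis. Payload 7.3 kg.
Tool frame: the origin (TCP) lies on the centre line of the jaws, within the pads' length; the fingertips stand 11 mm ahead of it and the grasp point (between the pads) lies 8 mm behind it; y points along the fingers, z is the direction in which the jaws open and shut, and the axes are right-handed (so a half turn about y gives the same grasp; the last joint's range is limited). The gripper opens to 92 mm and grips with 3 to 60 N. Pads are 19 mm wide; open, the fingers measure 130 mm over their backs; the gripper's body (75 mm by 190 mm) begins 47 mm behind the grasp point.
Start: joints at [-1.38, 0.342, 1.524, -0, 1.275, -0.146], TCP at [0.174, -0.496, 0.208] pointing down, gripper open.
Joint ranges: [-2.53, 2.53], [-0.77, 2.02], [0.04, 2.7], [-1, 4.14], [0.28, 2.66], [-3.11, 3.11]. Speed limits (rad/s): [2.57, 2.57, 3.14, 3.14, 3.14, 3.14].

INTERFACE

Orientations are given as [roll, pitch, yaw] about the fixed x, y, z axes, in that order (R = Rz(yaw) Ry(pitch) Rx(roll)).
In Python, from cell import robot, cams gives the robot as it stands.
- The arm moves only by the tool apply_moves, never from a script. Its argument "plan" is a list of rows, each a list of 7 numbers: the shift along the tool's x, y, z in m, then the turn, a rotation vector about the tool's x, y, z in degrees, then the gripper command: -1 is fully open, 1 is shut, values between are in proportion. A call has exactly 5 rows; each row is the pose to reach, as a shift and turn from the pose commanded when the call began, along the tool's axes at that moment; what a row does not reach only later rows make up. A row lasts 1/8 s, in which the tool goes at most 62.5 mm and 10.7 degrees, less where a joint would pass 70% of its speed; a pose out of reach is approached as far as the arm can. A call with a gripper value outside its range is refused whole. The fingers move at their own pace and stop on an object; "squeeze" is the grip in N (left out, the last holds). Time passes only in rows, so rows that repeat a pose let the fingers close, or fill a call up. It gives the time, the measured TCP pose, the force and the opening at its end, in the units of the state.
- robot.observe(): the state, without advancing time (a new reading comes with each control period).
- cams.read_camera(name): name is "scene" or "side" or "wrist"; returns the picture (400x640x3 uint8, blue, green, red); there is no depth.
- cams.calibration(name): a dict with "fx", "fy", "cx", "cy" (pixels), "extrinsics" (4x4, takes a point from world to camera coordinates); the wrist camera has in their place "T_tool_cam" (4x4, takes a point from camera to tool coordinates, whose origin is the TCP and whose axes are the tool frame's). Camera axes: x right, y up, looking along -z (the intrinsics and any distortion apply to the point x, -y, -z); pixel columns grow to the right and rows downward; lengths in m; the calibration is good to about 2 mm. A picture is of the moment at which its call begins: read the wrist's pose just before it. calibration takes no time and is no camera call.
- robot.hand_in(): hands the job in, once; it reports no verdict.
The state is a dict: "time": time; "qpos": joint angles; "qvel": joint speeds; "joint_efforts": joint torques, N m; "tool_pos": TCP position; "tool_rot": TCP orientation; "contact_force": force on the tool from outside, world axes, zero at the start; "torque": the same for the moment, N m; "opening": finger opening in m.
Only numpy, scipy, OpenCV 4.12 (cv2) and the standard library are available. Lean on these libraries where they do the work, as an engineer would, in place of code of your own. Each camera call takes 0.05 s, during which the arm holds its last target. There are 200 camera calls.

TASK

The wooden spatula is to be hung up later, so give it its hook: take the steel S-hook out of its wooden block and hang it in the hole of the wooden spatula's handle, with the hook's upper tip down through the hole and its upper bend over the end of the handle. Let go so that the hook hangs there by itself, and leave both the spatula and the black turner lying on the little shelf where they are.

Things in the scene. Friction and masses are not known exactly. Their poses are not given: they have to be found in the camera images.
- hook_grip (a point): Bright steel S-hook, 8 mm round bar, 70 g, 106 high x 100 wide, upright in a slot of a dark wooden block (fixed, 44 high). Flat in its x-z plane: middle shank; upper bend over to +x ending in a leg pointing down; lower bend to -x, leg pointing up. Point on the shank, 39 below the top, 31 above the block: pinch here from above, closing along y (8 mm). z up; x away from the robot at first, +-15 deg.
- hook_tip (a point): Lower end of the S-hook's upper leg, the tip that goes through the hole: 46 mm along the hook's +x from the shank and 7 mm below hook_grip. The underside of the upper bend is about 38 mm above this point. Axes as hook_grip. The block's slot is 36 mm deep and 10 mm wide, open upwards. Both bends are squarish, flat across with rounded corners.
- spatula_hole (a point): Centre of the round 30 mm through hole in the brown wooden spatula's handle, at the handle's upper face, 23 mm from its end. x from handle end to blade, z up. 270 long, 46 wide there, 6 thick, loose and flat on a grey riser 140 mm high, handle jutting towards the robot; the hole is about 60 mm before the riser's edge, open air below. Over 2 N down on the handle tips it.
- turner_hole (a point): The same point on the black slotted turner of the same size, lying beside the spatula on the riser, to its left or right, about 95 mm away: a bystander, leave it alone.

How it is judged:
By the outcome, as a careful person would: the job done as asked, in the order asked, and still so for the second after the job is handed in, with the robot touching nothing.
It also fails if it takes over 43 s, if anything falls off the work surface, if the arm or the gripper's body presses on something with over 40 N, if the wrist force passes 120 N, or if a joint passes its speed limit or range.

## Working session

There is one attempt and no reset: what is moved stays moved. The work goes in short steps, Python scripts to look and compute and a tool call to move; the robot and the scene stay as the last step left them, time stands still between calls to the robot, and variables do not carry over. Pictures are saved under pics/ and viewed, about 8 in all and at most 12, crops included, and the job is handed in when it is done.

Besides the shell and the picture viewer there is one more tool, called as name(argument=value, ...) on one line, values as JSON. apply_moves: Moves the arm, as the interface text tells. Its arguments: {"type":"object","properties":{"plan":{"type":"array","items":{"type":"array","items":{"type":"number"}}},"squeeze":{"type":"number"}},"required":["plan"]}

```bash
ls; mkdir -p pics; python3 - <<'E'
from cell import robot,cams
import cv2,numpy as np
s=robot.observe();print(s)
for n in("scene","side","wrist"):
    c=cams.calibration(n);print(n,{k:np.round(v,4).tolist() for k,v in c.items()})
    cv2.imwrite(f"pics/{n}0.png",cams.read_camera(n))
E
```

```text
pics
{'time': 0.0, 'qpos': array([-1.38000847e+00,  3.42722375e-01,  1.52500903e+00,  4.44277226e-05,
        1.27538757e+00, -1.45990174e-01]), 'qvel': array([-0.00040987, -0.00087873,  0.00051485, -0.00094649, -0.00119262,
       -0.00117743]), 'joint_efforts': array([-8.68877196e-04, -4.31240416e+01, -2.44220889e+01,  7.16661592e-02,
        5.59264678e-02, -1.03914604e-04]), 'tool_pos': array([ 0.1734428 , -0.49507003,  0.20694795]), 'tool_rot': array([-1.57230022e+00,  2.64067699e-04, -2.80482779e+00]), 'contact_force': array([ 0.08565365,  0.55438083, -0.02185982]), 'torque': array([-0.02194581,  0.04724616, -0.0494438 ]), 'opening': 0.09167147240580072}
scene {'fx': 420.6094, 'fy': 420.6094, 'cx': 322.259, 'cy': 200.6383, 'extrinsics': [[0.4491, -0.8931, -0.0249, -0.2567], [0.3769, 0.1641, 0.9116, -0.3202], [-0.8101, -0.4188, 0.4103, -0.5998], [0.0, 0.0, 0.0, 1.0]]}
side {'fx': 463.8439, 'fy': 463.8439, 'cx': 316.075, 'cy': 206.6818, 'extrinsics': [[-0.9992, -0.0343, -0.0195, 0.5233], [-0.0068, -0.3371, 0.9414, -0.1569], [-0.0389, 0.9408, 0.3366, -1.0191], [0.0, 0.0, 0.0, 1.0]]}
wrist {'fx': 289.8449, 'fy': 289.8449, 'cx': 318.2687, 'cy': 196.309, 'T_tool_cam': [[0.0, -0.9624, -0.2716, -0.0725], [-0.0005, 0.2716, -0.9624, -0.1777], [1.0, 0.0002, -0.0005, -0.0005], [0.0, 0.0, 0.0, 1.0]]}
```

View pics/scene0.png

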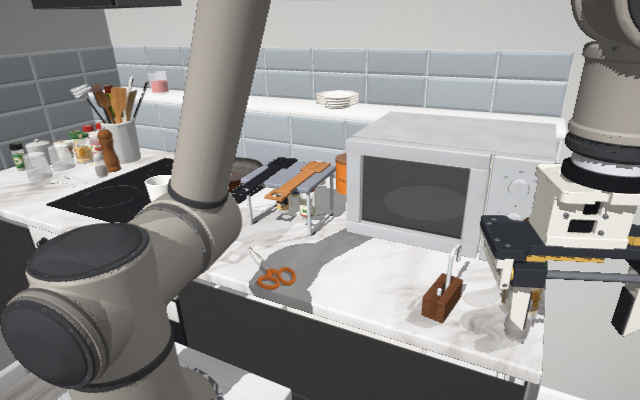

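View pics/side0.png

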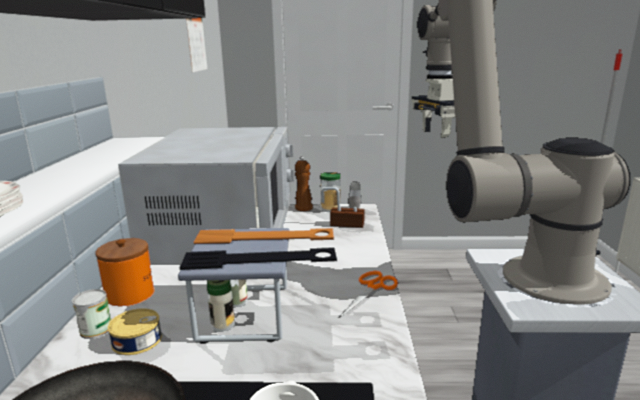

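The scene view shows the hook's block at about (442,298) and the spatula handle end at about (320,167). The side view shows the spatula hole at about (322,234), the turner hole at (320,254) and the block at (347,217). I'll magnify these areas.

```bash
python3 - <<'E'
import cv2,numpy as np
a=cv2.imread("pics/scene0.png");b=cv2.imread("pics/side0.png")
def c(i,u,v,w,h): return cv2.resize(i[v:v+h,u:u+w],(400,300),interpolation=cv2.INTER_CUBIC)
m=np.vstack([np.hstack([c(a,400,235,120,90),c(a,260,140,80,60)]),np.hstack([c(b,310,170,80,60),c(b,280,215,80,60)])])
cv2.imwrite("pics/m0.png",m)
E
```

```text
(no output)
```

View pics/m0.png

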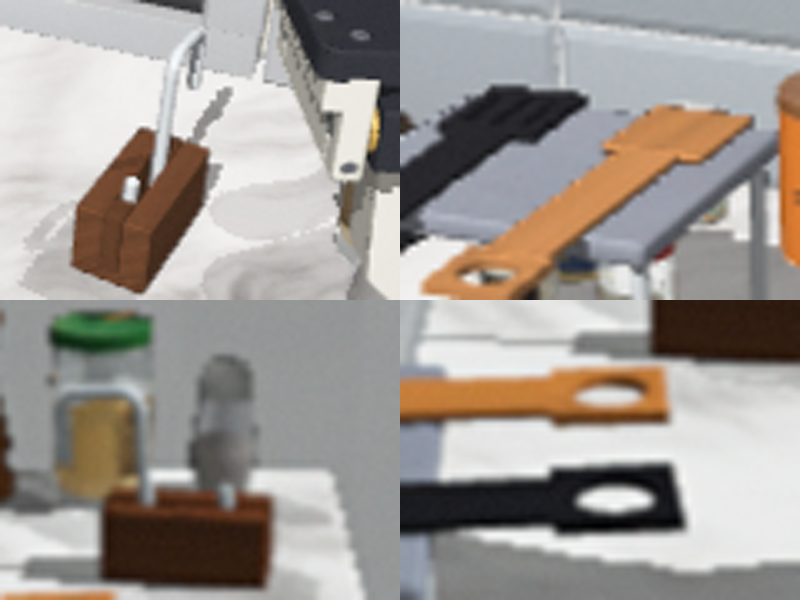

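```bash
cat > h.py <<'E'
import numpy as np
from scipy.spatial.transform import Rotation as Ro
from cell import robot,cams
def ray(n,u,v,s=None):
    c=cams.calibration(n);d=np.array([(u-c['cx'])/c['fx'],-(v-c['cy'])/c['fy'],-1])
    if n=="wrist":
        R=Ro.from_euler('xyz',s['tool_rot']).as_matrix();T=np.array(c['T_tool_cam'])
        return s['tool_pos']+R@T[:3,3],R@T[:3,:3]@d
    E=np.array(c['extrinsics']);R=E[:3,:3];return -R.T@E[:3,3],R.T@d
def atz(n,u,v,z,s=None):
    o,d=ray(n,u,v,s);return o+d*(z-o[2])/d[2]
def tri(*rs):
    A=0;b=0;Ps=[]
    for o,d in rs:
        d=d/np.linalg.norm(d);P=np.eye(3)-np.outer(d,d);A=A+P;b=b+P@o;Ps.append((o,P))
    x=np.linalg.solve(A,b);return x,[np.linalg.norm(P@(x-o)) for o,P in Ps]
def rel(p,rpy):  # row (shift, turn deg) from the present pose to target
    s=robot.observe();R=Ro.from_euler('xyz',s['tool_rot'])
    t=(R.inv()*Ro.from_euler('xyz',rpy)).as_rotvec(degrees=True)
    return np.round(R.inv().apply(np.array(p)-s['tool_pos']),4),np.round(t,2)
E
python3 - <<'E'
from h import *
np.set_printoptions(precision=4,suppress=True)
for k,a,b,z in [("shankblock",(447.4,287.5),(339.6,210),.044),("top",(452.5,251.5),(338,187.6),.113),("lowtip",(439.3,289.6),(355.6,207.4),.05),("sp hole",(276.4,194.4),(322.4,233.4),.146)]:
    print(k,*tri(ray("scene",*a),ray("side",*b)),atz("scene",*a,z),atz("side",*b,z))
print("turner",atz("side",322.6,254.6,.146))
# handle axis from side/scenes: spatula end
for uv in [(276.4,194.4),(325-0,166.5)]: print(atz("scene",*uv,.146))
print(Ro.from_euler('xyz',robot.observe()['tool_rot']).as_matrix())
E
```

```text
shankblock [ 0.4639 -0.3313  0.0373] [np.float64(0.004504693538729298), np.float64(0.004504693538729224)] [ 0.4468 -0.332   0.044 ] [ 0.4666 -0.3237  0.044 ]
top [ 0.4712 -0.3301  0.1095] [np.float64(0.0004637868143721223), np.float64(0.00046378681437212225)] [ 0.4661 -0.3309  0.113 ] [ 0.471  -0.3176  0.113 ]
lowtip [ 0.4213 -0.3214  0.0526] [np.float64(0.00023847601781336564), np.float64(0.0002384760178134494)] [ 0.4253 -0.3209  0.05  ] [ 0.4208 -0.3281  0.05  ]
sp hole [0.5054 0.0828 0.1438] [np.float64(0.00036700701471520635), np.float64(0.00036700701471506736)] [0.5003 0.0796 0.146 ] [0.5055 0.0873 0.146 ]
turner [0.5031 0.1828 0.146 ]
[0.5003 0.0796 0.146 ]
[0.7169 0.0607 0.146 ]
[[-0.9438 -0.0002  0.3305]
 [-0.3305  0.0011 -0.9438]
 [-0.0001 -1.     -0.0011]]
```

```bash
python3 - <<'E'
from h import *
np.set_printoptions(precision=4,suppress=True)
print(atz("scene",349,226,.0),atz("scene",480,262,.0),"topleftfront z from side")
print(tri(ray("scene",349,142),ray("side",264,150)))
# pre-grasp look pose: tool above hook ; z axis yaw -101
yz=np.radians(-101)
z=np.array([np.cos(yz),np.sin(yz),0]);y=np.array([0,0,-1.]);x=np.cross(y,z)
rpy=Ro.from_matrix(np.c_[x,y,z]).as_euler('xyz');print(rpy)
print(rel([.469,-.330,.22],rpy))
E
```

```text
[ 0.6792 -0.0269  0.    ] [ 0.6385 -0.3703  0.    ] topleftfront z from side
(array([ 0.6272, -0.0537,  0.2671]), [np.float64(0.015254381663025281), np.float64(0.01525438166302532)])
[-1.5708  0.      2.9496]
(array([-0.3335, -0.0128, -0.0583]), array([ 0.06, 30.3 ,  0.01]))
```

apply_moves(plan=[[-0.06,0,-0.01,0,6,0,-1],[-0.12,0,-0.02,0,12,0,-1],[-0.18,0,-0.03,0,18,0,-1],[-0.24,-0.01,-0.04,0,24,0,-1],[-0.295,-0.013,-0.055,0,30,0,-1]])

```text
time: 0.78
tool_pos: [0.4356, -0.345, 0.2209]
tool_rot: [-1.57, 0.001, 2.952]
contact_force: [-0.0, -1.1, -0.3]
opening: 0.0917
```

apply_moves(plan=[[0,0,0,0,0,0,-1],[0,0,0,0,0,0,-1],[0,0,0,0,0,0,-1],[0,0,0,0,0,0,-1],[0,0,0,0,0,0,-1]])

```text
time: 1.4
tool_pos: [0.4332, -0.3467, 0.2207]
tool_rot: [-1.571, 0.0, 2.954]
contact_force: [-0.4, 0.3, 0.2]
opening: 0.0916
```

```bash
python3 - <<'E'
from h import *
import cv2
s=robot.observe();print(s['time'],s['tool_pos'],s['tool_rot'],s['contact_force'])
cv2.imwrite("pics/w1.png",cams.read_camera("wrist"))
E
```

```text
1.4 [ 0.43317798 -0.34669814  0.2206795 ] [-1.57067293e+00  3.00508176e-05  2.95352047e+00] [-0.38607867  0.34281756  0.20201375]
```

View pics/w1.png

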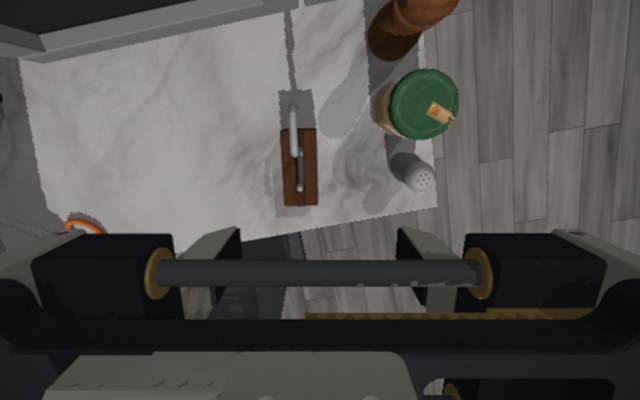

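The wrist view shows the hook's top bar from about (293,108) to (294,155) and its lower tip at (300,188). The jar lid at (425,104) and a shaker at (420,178) stand to the right. I need their heights and a close crop of the hook.

```bash
python3 - <<'E'
from h import *
import cv2
np.set_printoptions(precision=4,suppress=True)
s=robot.observe()
i=cv2.imread("pics/w1.png");cv2.imwrite("pics/w1c.png",cv2.resize(i[90:215,250:350],(640,800),interpolation=cv2.INTER_CUBIC)[:,:][0:800] if 0 else cv2.resize(i[90:210,240:400],(800,600),interpolation=cv2.INTER_CUBIC))
print("jar",tri(ray("wrist",425,104,s),ray("side",330,176)))
print("shaker",tri(ray("wrist",422,178,s),ray("side",354.5,183)))
E
```

```text
jar (array([ 0.4946, -0.463 ,  0.1054]), [np.float64(0.00022028979415435838), np.float64(0.00022028979415437868)])
shaker (array([ 0.4174, -0.4605,  0.0832]), [np.float64(0.0011028130014196387), np.float64(0.0011028130014196808)])
```

View pics/w1c.png

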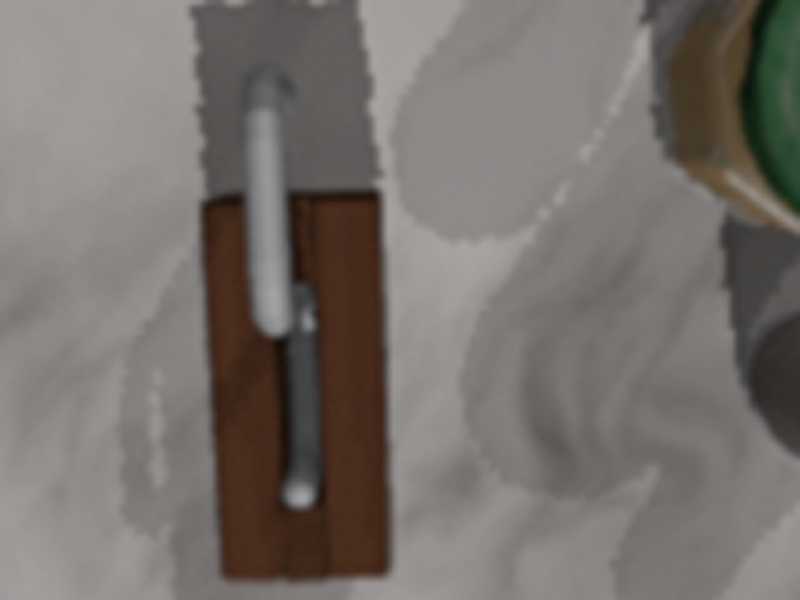

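Bar centreline (crop/5 + offset): from (293.0,110) to (294.9,153); near outer edge at v≈157; lower tip at about (300,188).

```bash
python3 - <<'E'
from h import *
np.set_printoptions(precision=4,suppress=True)
s=robot.observe()
a=atz("wrist",293.2,109,.110,s);b=atz("wrist",294.7,151,.110,s);e=atz("wrist",294.8,157.2,.108,s);l=atz("wrist",300,187,.05,s)
far=atz("wrist",293.2,104,.105,s)
# block long edges at z=.044
p=[atz("wrist",240+u/5,90+v/5,.044,s) for u,v in((204,205),(225,575),(380,195),(387,575))]
for q in(a,b,e,l,far,*p):print(q)
f=lambda q:np.degrees(np.arctan2(q[1],q[0]))
print("yaw bar",f(a-b),"edges",f(p[0]-p[1]),f(p[2]-p[3]),"low",f(b-l))
print("barlen",np.linalg.norm(far-e))
print("scene/side top corner", atz("side",338,187.6,.112))
E
```

```text
[ 0.5138 -0.3376  0.11  ]
[ 0.4746 -0.3307  0.11  ]
[ 0.4683 -0.3293  0.108 ]
[ 0.4238 -0.3219  0.05  ]
[ 0.5185 -0.3382  0.105 ]
[ 0.4942 -0.3127  0.044 ]
[ 0.4028 -0.2975  0.044 ]
[ 0.4886 -0.3544  0.044 ]
[ 0.395  -0.3383  0.044 ]
yaw bar -9.965101229040142 edges -9.438386765405653 -9.796697942225297 low -9.917649284582689
barlen 0.05104694690182604
scene/side top corner [ 0.471  -0.3208  0.112 ]
```

```bash
cat >> h.py <<'E'
def rpyz(deg):
    a=np.radians(deg);z=np.array([np.cos(a),np.sin(a),0]);y=np.array([0,0,-1.])
    return Ro.from_matrix(np.c_[np.cross(y,z),y,z]).as_euler('xyz')
E
python3 - <<'E'
from h import *
print(rel([.4705,-.330,.067],rpyz(-99.8)))
E
```

```text
(array([-0.0334,  0.1536, -0.0232]), array([-0.01, -0.96, -0.  ]))
```

apply_moves(plan=[[-0.0334,0.03,-0.0232,0,-1,0,-1],[-0.0334,0.08,-0.0232,0,-1,0,-1],[-0.0334,0.11,-0.0232,0,-1,0,-1],[-0.0334,0.14,-0.0232,0,-1,0,-1],[-0.0334,0.1536,-0.0232,0,-1,0,-1]])

```text
time: 2.08
tool_pos: [0.4701, -0.3291, 0.0654]
tool_rot: [-1.572, -0.002, 2.972]
contact_force: [0.9, -0.3, 0.8]
opening: 0.0918
```

apply_moves(plan=[[0,0,0,0,0,0,-0.3],[0,0,0,0,0,0,0.2],[0,0,0,0,0,0,0.5],[0,0,0,0,0,0,0.6],[0,0,0,0,0,0,0.65]], squeeze=30)

```text
time: 2.7
tool_pos: [0.471, -0.3296, 0.0674]
tool_rot: [-1.57, 0.001, 2.972]
contact_force: [-0.0, -0.3, 0.2]
opening: 0.0464
```

```bash
python3 - <<'E'
from h import *
import cv2
s=robot.observe();print(s['time'],s['tool_pos'],s['tool_rot'],s['contact_force'],s['opening'])
a=cams.read_camera("side")[150:240,290:410];b=cams.read_camera("wrist")[60:300,160:480]
cv2.imwrite("pics/g1.png",np.hstack([cv2.resize(a,(400,300)),cv2.resize(b,(400,300))]))
E
```

```text
2.7 [ 0.4710212  -0.32961855  0.06737981] [-1.57042921e+00  5.08573322e-04  2.97223530e+00] [-0.01096036 -0.26510312  0.2452987 ] 0.046370781681185455
```

View pics/g1.png

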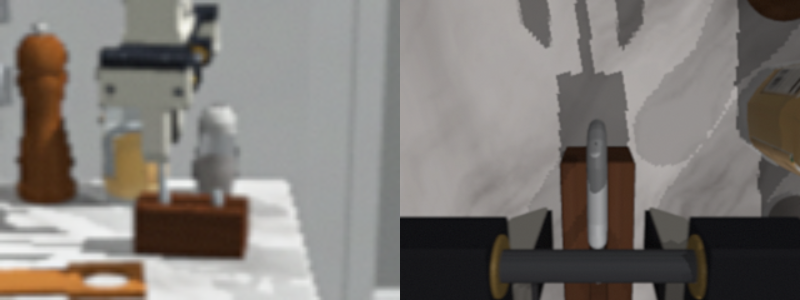

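The shank is centred between the fingers (bar at about (597,185) in the right tile), so I'll close, then lift straight up.

apply_moves(plan=[[0,0,0,0,0,0,1],[0,0,0,0,0,0,1],[0,0,0,0,0,0,1],[0,0,0,0,0,0,1],[0,0,0,0,0,0,1]], squeeze=40)

```text
time: 3.42
tool_pos: [0.4709, -0.3296, 0.067]
tool_rot: [-1.571, -0.0, 2.972]
contact_force: [-0.1, -1.1, -0.4]
opening: 0.007
```

apply_moves(plan=[[0,0,0,0,0,0,1],[0,-0.01,0,0,0,0,1],[0,-0.03,0,0,0,0,1],[0,-0.06,0,0,0,0,1],[0,-0.1,0,0,0,0,1]])

```text
time: 4.05
tool_pos: [0.4705, -0.3291, 0.1679]
tool_rot: [-1.572, -0.001, 2.972]
contact_force: [1.1, 0.2, -1.5]
opening: 0.0068
```

apply_moves(plan=[[0.009,-0.01,-0.036,0,0,0,1],[0.023,-0.02,-0.09,0,-1,0,1],[0.037,-0.03,-0.145,0,-3,0,1],[0.051,-0.042,-0.2,0,-5,0,1],[0.065,-0.042,-0.25,0,-5,0,1]])

```text
time: 4.68
tool_pos: [0.4491, -0.0705, 0.2107]
tool_rot: [-1.57, 0.003, 3.06]
contact_force: [0.8, 0.7, -0.6]
opening: 0.0072
```

```bash
python3 - <<'E'
from h import *
print(robot.observe()['tool_pos'],rel([.44,.04,.21],rpyz(-95)))
E
```

```text
[ 0.44911794 -0.07049342  0.21067772] (array([ 0.0181,  0.0006, -0.1094]), array([-0.03,  0.32, -0.17]))
```

apply_moves(plan=[[0.006,0,-0.035,0,0,0,1],[0.014,0,-0.08,0,0,0,1],[0.018,0,-0.109,0,0,0,1],[0.018,0,-0.109,0,0,0,1],[0.018,0,-0.109,0,0,0,1]])

```text
time: 5.3
tool_pos: [0.4401, 0.0375, 0.2094]
tool_rot: [-1.57, 0.001, 3.06]
contact_force: [0.2, 0.1, -2.0]
opening: 0.0069
```

```bash
python3 - <<'E'
from h import *
import cv2
s=robot.observe();print(s['time'],s['tool_pos'],s['tool_rot'],s['contact_force'])
i=cams.read_camera("wrist");cv2.imwrite("pics/w2.png",i);cv2.imwrite("pics/s2.png",cams.read_camera("side"))
cv2.imwrite("pics/w2c.png",cv2.resize(i[0:240,160:480],(800,600),interpolation=cv2.INTER_CUBIC))
E
```

```text
5.3 [0.44008598 0.03753728 0.20940156] [-1.57029882e+00  7.10558680e-04  3.05985813e+00] [ 0.1574495   0.13924989 -1.95218749]
```

View pics/w2c.png

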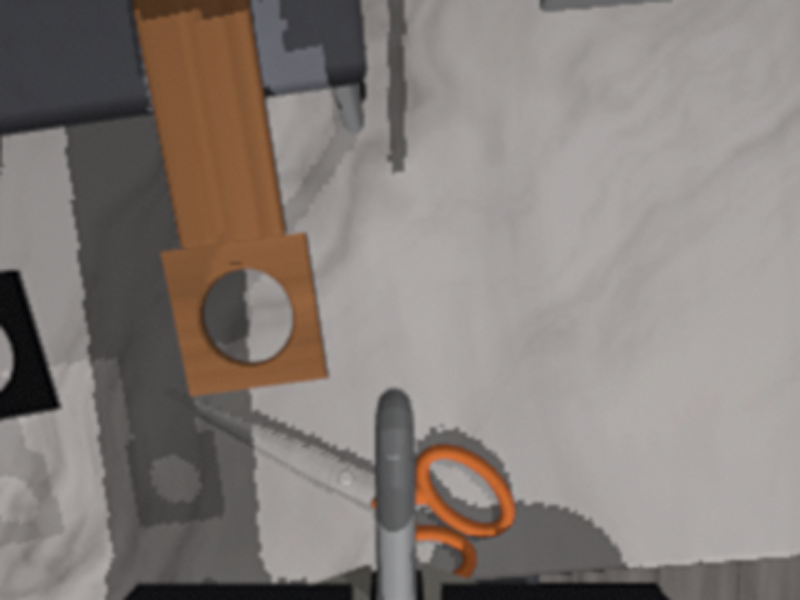

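The wrist crop (scale 2.5) shows the hole rim centred at about (247.5,315), handle corners at (190,396), (327,377), (162,253) and (305,235), and the hook bar at u≈395 with its far end at v≈390.

```bash
python3 - <<'E'
from h import *
np.set_printoptions(precision=4,suppress=True)
s=robot.observe();Z=.146
f=lambda u,v,z=Z:atz("wrist",160+u/2.5,v/2.5,z,s)
h=f(247.5,315);A,B,C,D=f(190,396),f(327,377),f(162,253),f(305,235)
print("hole",h,"width",np.linalg.norm((A-B)),np.linalg.norm(C-D),"diam",np.linalg.norm(f(201,315)-f(294,315)),np.linalg.norm(f(247,267)-f(247,364)))
g=lambda q:np.degrees(np.arctan2(q[1],q[0]))
y=[g(C-A),g(D-B),g(A-B)-90,g(C-D)-90];print("yaws",y)
yaw=g((C-A)/2+(D-B)/2);d=np.array([np.cos(np.radians(yaw)),np.sin(np.radians(yaw)),0])
print("end dist",(h-(A+B)/2)@d, "lateral",np.cross(d,h-(A+B)/2)[2])
E_=f(394,390,s['tool_pos'][2]+.008+.033);R=Ro.from_euler('xyz',s['tool_rot'])
print("hook far end in tool",R.inv().apply(E_-s['tool_pos']), "bar tool z", R.inv().apply(f(394,520,s['tool_pos'][2]+.043)-s['tool_pos']))
E
```

```text
hole [0.5073 0.0796 0.146 ] width 0.04621652926466546 0.04569810361688528 diam 0.0300582465742525 0.030560364522547616
yaws [np.float64(1.9883135580106182), np.float64(2.6417286772307182), np.float64(3.05762078945925), np.float64(1.9935252766115639)]
end dist 0.023194484265515677 lateral -0.0005707788139365565
hook far end in tool [-0.0535 -0.041  -0.0004] bar tool z [-0.0284 -0.043  -0.0004]
```

```bash
python3 - <<'E'
from h import *
print(rel([.4618,.0777,.20],rpyz(-87.6)))
E
```

```text
(array([-0.0182,  0.0092, -0.0422]), array([-0.02, -7.16, -0.02]))
```

apply_moves(plan=[[-0.004,0,-0.01,0,-2,0,1],[-0.009,0,-0.022,0,-4,0,1],[-0.014,0.004,-0.034,0,-6,0,1],[-0.0182,0.0092,-0.0422,0,-7.16,0,1],[-0.0182,0.0092,-0.0422,0,-7.16,0,1]])

```text
time: 6.02
tool_pos: [0.4614, 0.0792, 0.199]
tool_rot: [-1.571, -0.002, -3.097]
contact_force: [-0.3, -0.8, -0.0]
opening: 0.007
```

apply_moves(plan=[[0,0,0,0,0,0,1],[0,0,0,0,0,0,1],[0,0,0,0,0,0,1],[0,0,0,0,0,0,1],[0,0,0,0,0,0,1]])

```text
time: 6.65
tool_pos: [0.4615, 0.0784, 0.1999]
tool_rot: [-1.571, 0.0, -3.099]
contact_force: [-0.2, 0.4, -0.5]
opening: 0.0068
```

```bash
python3 - <<'E'
from h import *
import cv2
s=robot.observe();print(s['time'],s['tool_pos'],s['tool_rot'],s['contact_force'])
print(rel([.4618,.0777,.20],rpyz(-87.6)))
a=cams.read_camera("side")[170:290,260:420];b=cams.read_camera("wrist")[60:240,200:440];c=cams.read_camera("scene")[120:240,220:380]
r=lambda i:cv2.resize(i,(400,300),interpolation=cv2.INTER_CUBIC)
cv2.imwrite("pics/p3.png",np.vstack([np.hstack([r(a),r(b)]),np.hstack([r(c),r(c)*0])]))
E
```

```text
6.65 [0.46154369 0.07843208 0.19986514] [-1.57065805e+00  1.42842501e-04 -3.09886419e+00] [-0.23125091  0.4345461  -0.50485006]
(array([-0.0002, -0.0001,  0.0007]), array([-0.01,  0.05, -0.01]))
```

View pics/p3.png

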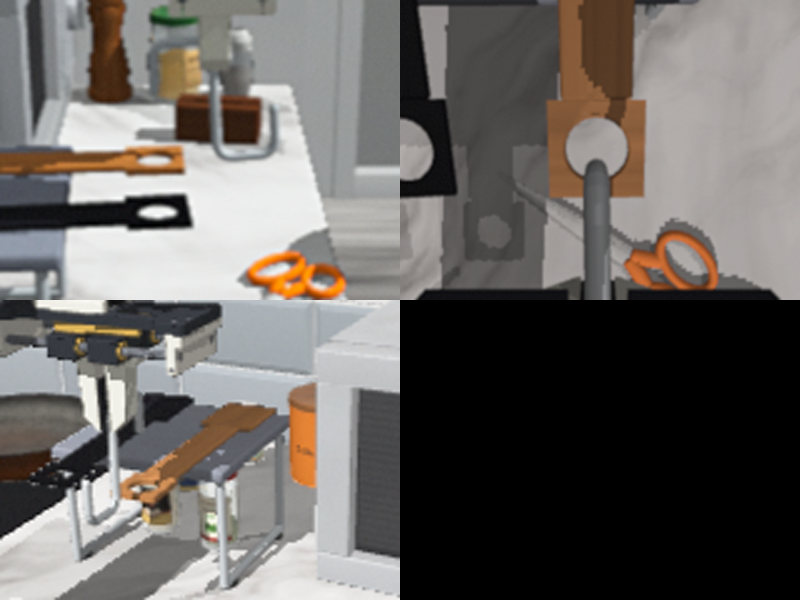

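The wrist tile shows the hook's bend lined up with the hole (bar end at (597,162), hole centre (597,148), with the bend nearer the camera than the hole). Lateral alignment is good. Next I lower until the tip is just through the hole.

apply_moves(plan=[[0,0.015,0.0007,0,0,0,1],[0,0.03,0.0007,0,0,0,1],[0,0.045,0.0007,0,0,0,1],[0,0.06,0.0007,0,0,0,1],[0,0.07,0.0007,0,0,0,1]])

```text
time: 7.42
tool_pos: [0.4614, 0.0778, 0.1292]
tool_rot: [-1.571, -0.001, -3.099]
contact_force: [-0.2, -0.6, -1.3]
opening: 0.0071
```

```bash
python3 - <<'E'
from h import *
import cv2
s=robot.observe();print(s['time'],s['tool_pos'],s['contact_force'])
a=cams.read_camera("side")[185:275,270:390];b=cams.read_camera("wrist")[60:240,200:440]
r=lambda i:cv2.resize(i,(400,300),interpolation=cv2.INTER_CUBIC)
cv2.imwrite("pics/p4.png",np.hstack([r(a),r(b)]))
E
```

```text
7.425 [0.46141096 0.07782825 0.12917113] [-0.16347713 -0.57180102 -1.31537395]
```

View pics/p4.png

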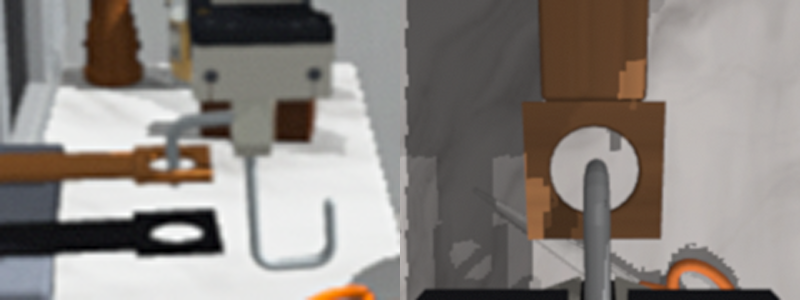

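The side tile shows the leg entering the hole at about (172,155), and the wrist tile shows it inside the rim with the spatula unmoved. Next I lower to just above the seat.

apply_moves(plan=[[0,0.006,0,0,0,0,1],[0,0.012,0,0,0,0,1],[0,0.017,0,0,0,0,1],[0,0.02,0,0,0,0,1],[0,0.0207,0,0,0,0,1]])

```text
time: 8.15
tool_pos: [0.4616, 0.0778, 0.109]
tool_rot: [-1.571, -0.0, -3.099]
contact_force: [-0.7, -0.6, -0.7]
opening: 0.0069
```

apply_moves(plan=[[0,0,0,0,0,0,1],[0,0,0,0,0,0,1],[0,0,0,0,0,0,1],[0,0,0,0,0,0,1],[0,0,0,0,0,0,1]])

```text
time: 8.78
tool_pos: [0.4616, 0.0778, 0.1092]
tool_rot: [-1.571, 0.0, -3.099]
contact_force: [-0.7, -0.1, 0.5]
opening: 0.007
```

```bash
python3 - <<'E'
from h import *
import cv2
s=robot.observe();print(s['time'],s['tool_pos'],s['contact_force'])
a=cams.read_camera("side")[200:260,290:370];b=cams.read_camera("wrist")[60:240,200:440]
r=lambda i:cv2.resize(i,(400,300),interpolation=cv2.INTER_CUBIC)
cv2.imwrite("pics/p5.png",np.hstack([r(a),r(b)]))
E
```

```text
8.775 [0.46163247 0.0778209  0.10915304] [-0.70223337 -0.13680814  0.5048519 ]
```

View pics/p5.png

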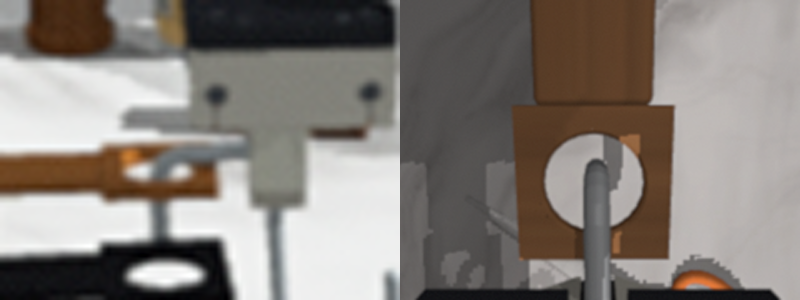

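The bend is over the handle end with the leg through the hole, slightly blade-side of centre, and the forces are near zero. I go 0.7 mm lower and release.

apply_moves(plan=[[0,0.0007,0,0,0,0,1],[0,0.0007,0,0,0,0,1],[0,0.0007,0,0,0,0,1],[0,0.0007,0,0,0,0,0.75],[0,0.0007,0,0,0,0,0.7]], squeeze=5)

```text
time: 9.5
tool_pos: [0.4616, 0.0778, 0.1083]
tool_rot: [-1.571, -0.0, -3.099]
contact_force: [0.2, 0.7, -0.9]
opening: 0.0136
```

apply_moves(plan=[[0,0,0,0,0,0,0.5],[0,0,0,0,0,0,0.3],[0,0,0,0,0,0,0],[0,0,0,0,0,0,-0.3],[0,0,0,0,0,0,-0.3]])

```text
time: 10.12
tool_pos: [0.4616, 0.0778, 0.1084]
tool_rot: [-1.571, 0.0, -3.099]
contact_force: [-1.5, 0.0, 0.5]
opening: 0.0564
```

```bash
python3 - <<'E'
from h import *
import cv2
s=robot.observe();print(s['time'],s['tool_pos'],s['contact_force'],s['opening'])
a=cams.read_camera("side")[190:280,280:400];b=cams.read_camera("wrist")[60:240,200:440]
r=lambda i:cv2.resize(i,(400,300),interpolation=cv2.INTER_CUBIC)
cv2.imwrite("pics/p6.png",np.hstack([r(a),r(b)]))
E
```

```text
10.125 [0.46158706 0.07781847 0.10839754] [-1.47305569  0.03902032  0.51716974] 0.05638880880363943
```

View pics/p6.png

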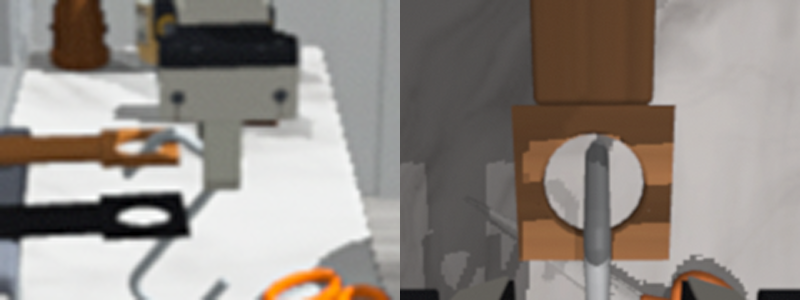

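The hook has swung (tilted about 40°) but hangs in the hole, with its tip below the handle at about (128,172). Now I retreat straight up, then view the settled state.

apply_moves(plan=[[0,0,0,0,0,0,-0.3],[0,-0.002,0,0,0,0,-0.3],[0,-0.01,0,0,0,0,-0.3],[0,-0.03,0,0,0,0,-0.3],[0,-0.06,0,0,0,0,-0.3]])

```text
time: 10.85
tool_pos: [0.4611, 0.0778, 0.169]
tool_rot: [-1.571, -0.001, -3.099]
contact_force: [1.4, -1.1, -0.1]
opening: 0.0599
```

apply_moves(plan=[[0,-0.04,0,0,0,0,-0.3],[0,-0.08,0,0,0,0,-0.3],[0.03,-0.1,0,0,0,0,-0.3],[0.03,-0.1,0,0,0,0,-0.3],[0.03,-0.1,0,0,0,0,-0.3]])

```text
time: 11.48
tool_pos: [0.4318, 0.0765, 0.2683]
tool_rot: [-1.571, 0.0, -3.099]
contact_force: [0.6, 0.5, 0.1]
opening: 0.06
```

```bash
python3 - <<'E'
from h import *
import cv2,time
s=robot.observe();print(s['time'],s['tool_pos'],s['contact_force'],s['opening'])
a0=cams.read_camera("side")
for _ in range(10): a1=cams.read_camera("side")
print("motion",cv2.absdiff(a0,a1)[190:290,270:400].max())
a=a1[190:280,270:390];b=cams.read_camera("wrist")[30:270,160:480];c=cams.read_camera("scene")[150:240,220:340]
r=lambda i:cv2.resize(i,(400,300),interpolation=cv2.INTER_CUBIC)
p=cv2.imread("pics/side0.png")[190:280,270:390]
cv2.imwrite("pics/p7.png",np.vstack([np.hstack([r(a),r(b)]),np.hstack([r(c),r(p)])]))
E
```

```text
11.475 [0.4317567  0.07653049 0.26833105] [0.63348584 0.49725158 0.09000658] 0.06000913179890008
motion 21
```

View pics/p7.png

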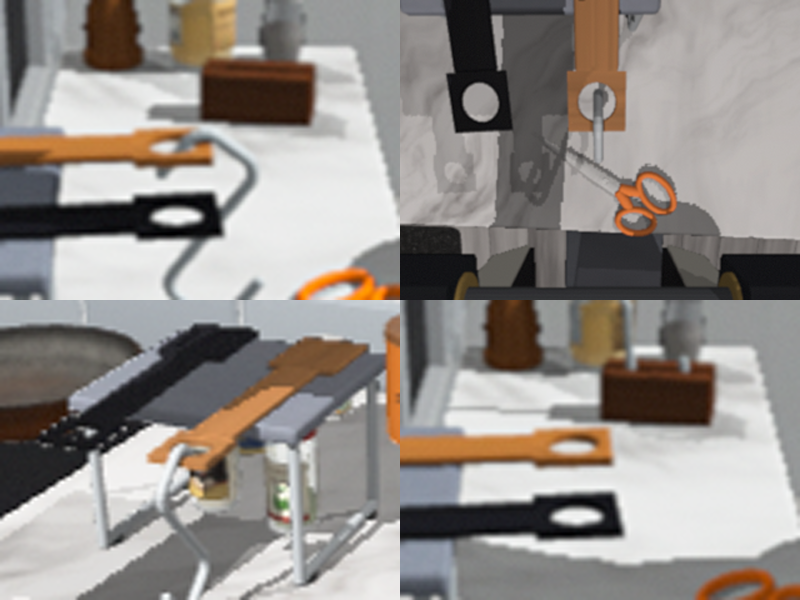

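The hook hangs by itself with its tip below the hole at about (160,172). The spatula and turner match their first picture, and the gripper is clear. I'll check that nothing is still moving, then hand in.

```bash
python3 - <<'E'
from h import *
import cv2
a0=cams.read_camera("side").astype(int)
for _ in range(20): a1=cams.read_camera("side").astype(int)
d=abs(a1-a0);print("hook",d[190:290,300:380].max(),d[190:290,300:380].mean(),"bg",d[300:390,20:300].max(),d[300:390,20:300].mean())
print(robot.observe()['time']);print(robot.hand_in())
E
```

```text
hook 14 0.8796666666666667 bg 11 1.0250661375661376
13.175
the job is handed in; nothing more can be done
None
```

The S-hook is out of its block and hanging by itself in the spatula's handle hole. The upper tip is down through the hole and the upper bend is over the handle end. I handed the job in at 13.2 s on the robot's clock.

- **Hanging:** after release the hook swung to a tilt of roughly 35–40°, with its lower end towards the shelf. The tip is still below the handle.
- **Settled:** pictures taken 1 s apart showed no change at the hook beyond image noise. An earlier check, just after the gripper withdrew, gave a somewhat larger difference (21 against 14), so it may still have been settling then.
- **Spatula and turner:** by eye, both lie where they did in the first side picture.
- **Robot:** the open gripper is about 0.1 m above the handle and touching nothing. Force readings at the end of each move stayed within about 2 N.

No check failed.

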